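# Line up a binder bar under the archive drill and free its transport lock

## Task

The blue binder bar needs a second screw hole: slide it flat along the bench, without lifting it, until the tip of the drill bit stands over the middle of its white spot, and leave it lying there. Only then slide the drill's red transport-lock grip all the way from the red mark to its end stop at the green mark, with the bar still in place. Do not knock the bit, and leave the two ledgers, the jar and the tin where they stand.

Things in the scene. Friction and masses are not known exactly. Their poses are not given: they have to be found in the camera images.
- bar: Spine bar of a post binder: a rigid blue bar 200 mm long (its x), 44 mm wide (its y), 18 mm high, about 0.2 kg, lying loose on the bench. Origin: centre of its underside, z up. A 10 mm white spot lies on its top 80 mm from the middle towards +x; a chrome screw head (18 mm diameter, 6 mm high) stands on its top 80 mm from the middle towards -x. It can be gripped from above across its 44 mm width.
- spot (a point): Centre of the 10 mm white spot on the top of the bar, 18 mm above the bench.
- drill: Fixed bench drill. Origin: on the bench straight under the bit tip, in a flush green pad. In its own axes (mm): a solid grey foot, 35 high, fills x -155 to 60, y 100 to 240; a steel column (60 across, 350 high) stands at x 10, y 185; a blue head fills x -25 to 25, y -22 to 220, z 215 to 295; a quill 44 across hangs under it to z 190. Elsewhere the bench is bare and level with the pad.
- bit: Fixed chuck and drill bit of the drill, pointing down. Origin and axes as the drill's. Chuck 36 mm in diameter, z 80 to 190 mm; below it a bit of 8 mm diameter with a pointed tip 30 mm above the bench (12 mm above the bar's top).
- bit_tip (a point): The point of the drill bit, 30 mm above the bench.
- lock (a joint): Travel of the red transport-lock grip in m: 0 at the end by the red mark (locked), 0.07 at the end stop by the green mark (released). It grows towards the drill's +y. It stays where it is left; about 1.5 N moves it.
- lock_top (a point): Centre of the top of the red lock grip, a block 28 mm (drill x) by 20 mm (drill y) and 40 mm high, about 90 mm above the bench at its top. It runs along the drill's y on a track (40 mm wide, 120 mm long, 14 mm high) on the drill's foot, in the drill's plane x = -115 mm. Nothing else stands on the foot within 60 mm of it.
- tan_ledger: Loose tan ledger lying flat, 150 mm (its x) by 105 mm (its y), 40 mm high, 0.5 kg. Origin: centre of its underside. A bystander.
- red_ledger: Loose dark red ledger lying flat, 130 mm (its x) by 90 mm (its y), 30 mm high, 0.35 kg. Origin: centre of its underside. A bystander.
- jar: Loose white jar with a black cap, standing, 60 mm in diameter, 100 mm high, 0.4 kg. Origin: centre of its underside. A bystander.
- tin: Loose steel tin with an orange band, standing, 64 mm in diameter, 90 mm high, 0.35 kg. Origin: centre of its underside. A bystander.
Things that resemble listed ones, but are neither listed nor needed, are in the scene too. Of the things shaped like the bar, the blue one is meant.

How it is judged:
By the outcome, as a careful person would: the job done as asked, in the order asked, and still so for the second after the job is handed in, with the robot touching nothing.
It also fails if it takes over 58 s, if anything falls off the work surface, if the arm or the gripper's body presses on something with over 40 N, if the wrist force passes 120 N, or if a joint passes its speed limit or range.

## Robot

A 7-joint arm with a two-finger parallel gripper is mounted at the origin on the work surface. World frame = base frame: x ahead of the robot, y to its left, z up, the work surface at z = 0. Lengths are in mm, angles in rad, forces in N, time in s.
With the tool pointing down it reaches from about 350 to 900 mm from the base axis. Payload 8.1 kg.
Tool frame: the origin (TCP) lies midway between the tips of the shut fingers; the grasp point (between the pads) lies 19 mm behind it (r.hold_point_z is the distance from the TCP to the grasp point, in mm); z points along the fingers, y is the line along which they close (so a half turn about z gives the same grasp; the last joint's range is limited). The gripper opens to 92 mm and grips with 3 to 60 N. Pads are 19 mm wide; open, the fingers measure 130 mm over their backs; the gripper's body (75 mm by 190 mm) begins 47 mm behind the grasp point.
Start: joints at [-1.248, 0.434, 0.025, 1.573, -0.012, 1.134, -0.075], TCP at [258.184, 569.195, 226.742] pointing down, gripper open.
Joint ranges: [-2.62, 2.62], [-0.44, 2.09], [-1.27, 1.32], [0.08, 2.57], [-1.32, 4.46], [0.12, 2], [-2.74, 2.74]. Speed limits (rad/s): [2.22, 2.22, 3.01, 3.01, 3.14, 3.14, 3.14].

## Interface

Orientations are given as a unit quaternion [w, x, y, z].
In Python, from workcell import r, eyes, nets gives the robot as it stands.
- The arm moves only by the tool apply_moves, never from a script. Its arguments are lists of equal length, an entry for each row: "slide": the shift along the tool's x, y, z normalised to -1 to 1, where 1 is 0.25 m, a list of three; "twist": the turn, a rotation vector about the tool's x, y, z normalised to -1 to 1, where 1 is pi rad, a list of three. A call has 1 to 8 rows; each row shifts and turns the commanded pose from where the row before left it, along the tool's axes as they then stand; what a row does not reach is not made up. A row lasts 1/8 s, in which the tool goes at most 62.5 mm and 10.7 degrees, less where a joint would pass 70% of its speed; a pose out of reach is approached as far as the arm can. A call with a number of a shift or a turn outside -1 to 1 is refused whole. A call with a gripper value outside its range is refused whole. "gripper" is the closure, from -1 (fully open) to 1 (shut), set as the call begins (left out, the last holds). The fingers move at their own pace and stop on an object; "grip_force" is the grip in N (left out, the last holds). Time passes only in rows, so rows that do not move let the fingers close. It gives the time, the measured TCP pose, the force, the opening and the grip force at its end, in the units of the state.
- r.state(): the state, without advancing time (a new reading comes with each control period).
- eyes.capture(name): name is "side" or "top"; returns a dict with "color" (420x560x3 uint8, blue, green, red), "K" (3x3 intrinsics, pixels), "k1" (the pictures are not rectified: a ray, as slopes to the right and down, at radius r is drawn at 1 + k1 r^2 times it, then the intrinsics apply), "view" (4x4, takes a point from world to camera coordinates). Camera axes: x right, y up, looking along -z (the intrinsics and any distortion apply to the point x, -y, -z); pixel columns grow to the right and rows downward; lengths in mm; the calibration is good to about 2 mm. A picture is of the moment at which its call begins. There is no depth.
- r.close_job(): hands the job in; it is judged then, once.
Trained networks look in the newest picture that a camera, given by its name, has taken for a name from the list of things; names that differ only in an ending like _2 or _b are one class to them, and where a whole thing is asked for, a point or a joint stands for the part that bears it (a point fixed in the world has none). Each returns a list of dicts, best first, with "p" (0 to 1); they miss things now and then, are a little off and sometimes report something else, mostly with a low value. They report only what shows in the picture. A call takes as long as a camera call. They do not tell look-alikes from the thing itself.
- nets.recognise(camera, thing): "extent" ([left, top, right, bottom] in pixels, round what is visible of it).
- nets.tip_of(camera, thing): "at" ([column, row] in pixels: a listed point, or the origin of a listed thing).
The state is a dict: "time_s": time; "q": joint angles; "qvel": joint speeds; "effort": joint torques, N m; "tcp_pos": TCP position; "orientation": TCP orientation; "ft_force": force on the tool from outside, world axes, zero at the start; "ft_torque": the same for the moment, N m; "opening": finger opening in mm; "gripper_force": force on a finger pad.
Only numpy, scipy, OpenCV 4.12 (cv2) and the standard library are available. Lean on these libraries where they do the work, as an engineer would, in place of code of your own. Each camera call takes 0.05 s, during which the arm holds its last target. There are 200 camera calls.

## Working session

There is one attempt and no reset: what is moved stays moved. The work goes in short steps, Python scripts to look and compute and a tool call to move; the robot and the scene stay as the last step left them, time stands still between calls to the robot, and variables do not carry over. Pictures are saved under pics/ and viewed, at most 10 in all, crops included, and the job is handed in when it is done.

Besides the shell and the picture viewer there is one more tool, called after "Call:" by a JSON object that holds its "api" and its "payload". apply_moves: Moves the arm, as the interface text tells. Scaled input: -1 to 1 covers 0.25 m each way for a shift and pi rad each way for a turn. Its arguments: {"type":"object","properties":{"slide":{"type":"array","items":{"type":"array","items":{"type":"number","minimum":-1,"maximum":1}}},"twist":{"type":"array","items":{"type":"array","items":{"type":"number","minimum":-1,"maximum":1}}},"gripper":{"type":"number"},"grip_force":{"type":"number"}},"required":["slide","twist"]}

```bash
mkdir -p pics; ls; cat > h.py <<'E'
import numpy as np, cv2
from workcell import r, eyes, nets
def cam(n):
    return eyes.capture(n)
def proj(c,P):
    P=np.atleast_2d(P).astype(float); V=np.array(c["view"]); K=np.array(c["K"])
    p=P@V[:3,:3].T+V[:3,3]; s=np.c_[p[:,0]/-p[:,2],-p[:,1]/-p[:,2]]
    s=s*(1+c["k1"]*(s**2).sum(1,keepdims=True)); return s@K[:2,:2].T+K[:2,2]
def unproj(c,px,z):
    px=np.atleast_2d(px).astype(float);V=np.array(c["view"]);K=np.array(c["K"])
    d=(px-K[:2,2])@np.linalg.inv(K[:2,:2]).T; s=d.copy()
    for _ in range(30): s=d/(1+c["k1"]*(s**2).sum(1,keepdims=True))
    ray=np.c_[s[:,0],-s[:,1],-np.ones(len(s))]@V[:3,:3]; o=-V[:3,:3].T@V[:3,3]
    return o+ray*((z-o[2])/ray[:,2])[:,None]
E
python3 - <<'E'
from h import *
for n in ("top","side"):
    c=cam(n); cv2.imwrite(f"pics/{n}0.png",c["color"])
    V=np.array(c["view"]); print(n,(-V[:3,:3].T@V[:3,3]).round(),c["k1"],np.array(c["K"]).round(1).tolist())
    for t in ("bar","drill","bit","tan_ledger","red_ledger","jar","tin","lock"):
        print(t,[(np.round(d["extent"]).astype(int).tolist(),round(d["p"],2)) for d in nets.recognise(n,t)][:3])
    for t in ("spot","bit_tip","lock_top","bar","drill","jar","tin","tan_ledger","red_ledger"):
        print(t,[(np.round(d["at"],1).tolist(),round(d["p"],2)) for d in nets.tip_of(n,t)][:3])
print(r.state()["time_s"])
E
```

```text
pics
top [ 448.  -65. 1144.] -0.08109051792571086 [[439.8, 0.0, 276.2], [0.0, 439.8, 209.0], [0.0, 0.0, 1.0]]
bar [([366, 107, 416, 180], 0.66), ([332, 198, 408, 246], 0.55)]
drill [([96, 163, 242, 275], 0.69)]
bit [([226, 195, 235, 202], 0.57)]
tan_ledger [([242, 262, 306, 312], 0.8)]
red_ledger [([243, 106, 302, 156], 0.9)]
jar [([263, 176, 285, 204], 0.66), ([224, 191, 236, 201], 0.4)]
tin [([310, 126, 341, 156], 0.86), ([95, 165, 240, 276], 0.29)]
lock [([171, 249, 184, 258], 0.54)]
spot [([376.8, 115.9], 0.89), ([341.9, 213.5], 0.74)]
bit_tip []
lock_top [([171.2, 251.4], 0.7)]
bar [([367.2, 221.5], 0.83), ([391.3, 141.6], 0.8), ([339.2, 213.3], 0.6)]
drill [([231.3, 201.8], 0.58)]
jar [([272.2, 194.6], 0.83)]
tin [([323.3, 147.9], 0.92)]
tan_ledger [([276.3, 285.3], 0.94)]
red_ledger [([270.2, 131.1], 0.71)]
side [ -85. -804.  678.] 0.020902421967468117 [[447.8, 0.0, 265.7], [0.0, 447.8, 206.8], [0.0, 0.0, 1.0]]
bar [([386, 226, 420, 279], 0.78), ([299, 245, 355, 309], 0.66)]
drill [([142, 76, 254, 223], 0.98), ([332, 192, 358, 230], 0.64), ([233, 154, 248, 198], 0.31)]
bit [([234, 150, 249, 197], 0.56)]
tan_ledger [([169, 228, 241, 288], 0.93)]
red_ledger [([289, 177, 334, 213], 0.89)]
jar [([262, 185, 287, 225], 0.84)]
tin [([333, 192, 358, 233], 0.67)]
lock [([169, 180, 179, 197], 0.59)]
spot [([412.3, 225.8], 0.96), ([309.6, 257.6], 0.82), ([325.2, 278.2], 0.62)]
bit_tip [([238.3, 201.7], 0.78)]
lock_top [([207.8, 261.1], 0.74), ([175.2, 184.1], 0.61)]
bar [([403.9, 254.0], 0.92), ([325.6, 272.4], 0.74)]
drill [([244.6, 208.7], 0.97)]
jar [([272.8, 220.7], 0.58)]
tin [([341.6, 224.2], 0.72)]
tan_ledger [([203.8, 261.9], 0.68), ([242.5, 200.8], 0.45)]
red_ledger [([311.7, 200.5], 0.88)]
1.8
```

View pics/top0.png

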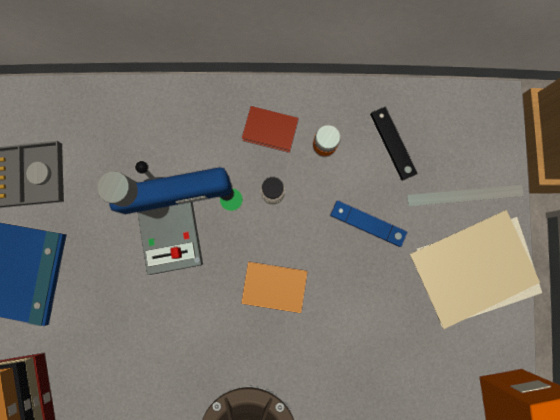

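View pics/side0.png

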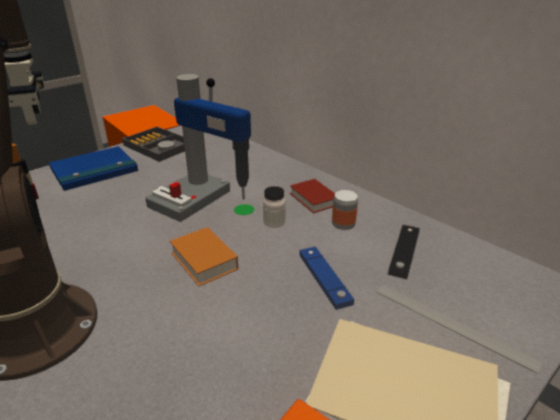

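The top view shows two bar shapes. The blue bar is at about (368,223), with its white spot at (341,212) and screw at (398,237). The look-alike is a black bar at (393,143). There is also a blue binder at (30,273), which is not a bar, so I choose the blue bar. The drill pad is at (231,200), the red grip at (176,253), the jar at (272,190), the tin at (326,140), the red ledger at (270,130) and the tan ledger at (275,287). Next I'll measure these and check the choice in a crop.

```bash
cat > m.py <<'E'
from h import *
def mask(c,lo,hi,box):
    m=cv2.inRange(cv2.cvtColor(c["color"],cv2.COLOR_BGR2HSV),lo,hi); k=np.zeros_like(m); l,t,r_,b=box
    k[t:b,l:r_]=m[t:b,l:r_]; return k
def rect(c,m,z):
    n,l,s,_=cv2.connectedComponentsWithStats(m); i=1+s[1:,4].argmax()
    p=np.argwhere(l==i)[:,::-1]; P=unproj(c,p,z)[:,:2].astype(np.float32)
    return cv2.minAreaRect(P),P.mean(0)
E
python3 - <<'E'
from m import *
from scipy.optimize import least_squares
c=cam("top"); s=cam("side")
print("bar top",rect(c,mask(c,(100,90,40),(130,255,255),(320,190,415,255)),18))
print("bar side",rect(s,mask(s,(100,90,40),(130,255,255),(290,235,365,315)),18))
print("pad top",rect(c,mask(c,(45,90,40),(75,255,255),(215,180,250,215)),0))
print("pad side",rect(s,mask(s,(45,90,40),(75,255,255),(225,195,265,222)),0))
print("grip top",rect(c,mask(c,(0,150,60),(8,255,255),(168,243,184,262)),90))
print("redmark",rect(c,mask(c,(0,120,60),(8,255,255),(180,228,194,242)),35),"green",rect(c,mask(c,(45,80,40),(80,255,255),(144,234,160,250)),35))
print("head",rect(c,mask(c,(100,90,40),(130,255,255),(100,160,242,220)),295))
print("ledger",rect(c,mask(c,(8,150,100),(20,255,255),(235,255,315,320)),40))
print("spot",unproj(c,[[341.9,213.5]],18),unproj(s,[[309.6,257.6]],18))
print("tip side",unproj(s,[[238.3,201.7]],30),"lock side",unproj(s,[[175.2,184.1]],90),"lock top",unproj(c,[[171.2,251.4]],90))
print("jar",unproj(c,[[272.2,194.6]],0),unproj(s,[[272.8,220.7]],0),unproj(c,[[272.5,189]],100)); print("tin",unproj(c,[[323.3,147.9]],0),unproj(s,[[341.6,224.2]],0))
print("ledger",unproj(c,[[276.3,285.3]],0),unproj(s,[[203.8,261.9]],0))
a=cv2.resize(c["color"][190:255,320:415],None,fx=4,fy=4); b=cv2.resize(c["color"][155:285,100:245],None,fx=4,fy=4)
h=np.zeros((520,960,3),np.uint8); h[:260,:380]=a; h[:520,380:960]=b
cv2.imwrite("pics/crop.png",cv2.resize(h,(800,433)))
E
```

```text
bar top (((543.340576171875, -303.4886169433594), (198.6736602783203, 43.7437629699707), 66.30254364013672), array([ 543.9547, -301.57  ], dtype=float32))
bar side (((538.34228515625, -305.1455383300781), (199.67922973632812, 45.21957778930664), 66.19125366210938), array([ 535.88184, -309.94995], dtype=float32))
pad top (((600.7276000976562, 52.33698272705078), (49.39082717895508, 58.17768478393555), 34.84873580932617), array([599.1838  ,  51.194324], dtype=float32))
pad side (((603.487548828125, 57.407196044921875), (54.94677734375, 55.63960647583008), 46.17572021484375), array([602.7793 ,  56.12387], dtype=float32))
grip top (((462.41668701171875, 176.15643310546875), (23.891559600830078, 24.23373031616211), 0.9275795221328735), array([461.6222, 175.4983], dtype=float32))
redmark (((506.3865661621094, 163.6147003173828), (15.374600410461426, 12.734916687011719), 1.8875879049301147), array([506.54312, 163.12614], dtype=float32)) green (((488.3865661621094, 251.08189392089844), (17.94136619567871, 13.515442848205566), 13.7262544631958), array([488.44473, 251.07219], dtype=float32))
h
[... 194 characters left out ...]
425781), (147.11123657226562, 102.74077606201172), 81.6991958618164), array([379.96854, -61.76193], dtype=float32))
spot [[ 567.74610016 -234.53868252   18.        ]] [[ 556.65689954 -243.78184275   18.        ]]
tip side [[587.52011848  59.27127406  30.        ]] lock side [[460.06167468 173.8855508   90.        ]] lock top [[463.69057111 185.51343383  90.        ]]
jar [[617.37892565 -54.01037655   0.        ]] [[622.02147715 -46.42722765   0.        ]] [[616.1733525  -55.48424763 100.        ]]
tin [[ 745.00487866 -188.63497957    0.        ]] [[ 745.09327674 -188.34710642    0.        ]]
ledger [[381.83949736 -67.61954366   0.        ]] [[ 3.76346893e+02 -6.35264283e+01  1.13686838e-13]]
```

View pics/crop.png

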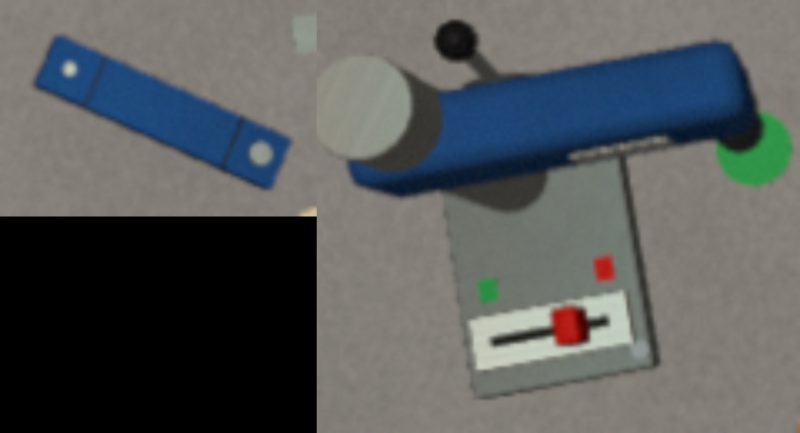

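The crop confirms the choice: a blue bar with the white spot at its upper-left end and the chrome screw at its lower-right. The red grip sits at the red-mark end of its track. Next I'll refine the key points and plan a collision-free slide.

```bash
python3 - <<'E'
from m import *
s0=r.state(); print([x for x in dir(r) if x[0]!='_'], r.hold_point_z, s0["orientation"],s0["tcp_pos"],s0["opening"],s0["time_s"])
from scipy.spatial.transform import Rotation as R
w,x,y,z=s0["orientation"]; print(R.from_quat([x,y,z,w]).as_matrix().round(3).tolist())
from scipy.optimize import least_squares
for n,bs,bp in (("top",(330,203,352,222),(215,180,250,215)),("side",(303,248,318,266),(225,195,265,222))):
    c=cam(n)
    im=c["color"]; hs=cv2.cvtColor(im,cv2.COLOR_BGR2HSV)
    m=mask(c,(0,0,120),(180,100,255),bs)
    if n=="top":
        l,t,rr,b=bs; ctr=[341.9,213.5]
    # keep white pixels surrounded by bar: largest component not touching box edge
    k,lab,st,ce=cv2.connectedComponentsWithStats(m)
    for i in range(1,k):
        L,T,W,H,A=st[i]
        if A<80: print(n,"white comp",ce[i].round(1),A,unproj(c,ce[i],18)[0].round(1))
    g=mask(c,(45,90,40),(75,255,255),bp); cnt=max(cv2.findContours(g,0,1)[0],key=cv2.contourArea)[:,0]
    P=unproj(c,cnt,0)[:,:2]
    f=least_squares(lambda v:np.hypot(*(P-v[:2]).T)-v[2],[601,55,29],loss="soft_l1",f_scale=1)
    print(n,"pad",f.x.round(1),"bit tip px if here",proj(c,[f.x[0],f.x[1],30]).round(1))
    print(n,"screw", "tip nets",[(d["at"],d["p"]) for d in nets.tip_of(n,"bit_tip")][:2])
cv2.imwrite("pics/tip.png",cv2.resize(c["color"][170:230,220:300],None,fx=8,fy=8,interpolation=cv2.INTER_CUBIC))
E
```

```text
['PlanningError', 'close_job', 'hold_point_z', 'state'] 18.8 [7.55783742e-06 2.11298882e-01 9.77421497e-01 1.20686511e-06] [258.15470472 569.19789972 226.70983468] 91.58437993640905 1.9
[[-0.911, 0.413, 0.0], [0.413, 0.911, -0.0], [-0.0, 0.0, -1.0]]
top white comp [331. 206.] 23 [ 587.  -206.4   18. ]
top white comp [348.1 203.5] 14 [ 593.9 -250.9   18. ]
top white comp [340.5 210.2] 18 [ 576.2 -231.    18. ]
top white comp [333.2 219.8] 29 [ 551.3 -212.1   18. ]
top pad [602.1  53.7  26.7] bit tip px if here [[229.9 198.3]]
top screw tip nets []
side white comp [310.1 251.6] 17 [ 574.9 -228.6   18. ]
side white comp [303.2 264.2] 4 [ 527.5 -250.7   18. ]
side pad [603.1  56.5  27.4] bit tip px if here [[243.1 200.1]]
side screw tip nets [([240.1, 203.5], 0.97)]
```

View pics/tip.png

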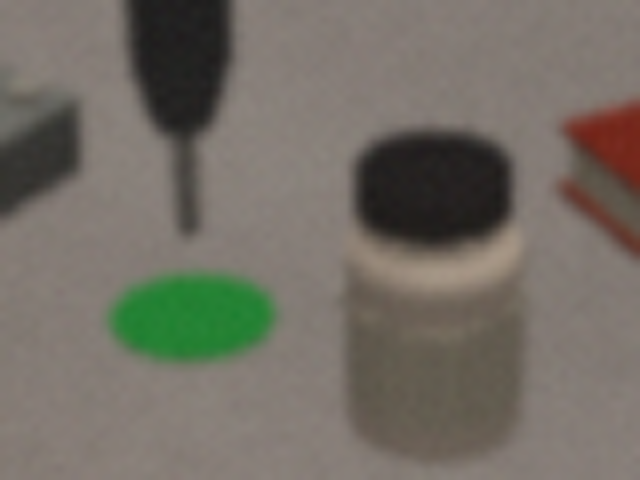

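The side crop shows the tip at about (243.5,199.6). The pad fit predicts (243.1,200.1), so the bit is at about (602.5,55). The jar is right beside it, so I'll plan the path next.

```bash
cat > plan.py <<'E'
from h import *
import heapq,sys
O=np.array([602.5,55.]);th=np.radians(11.4);X=np.array([np.cos(th),np.sin(th)]);Y=np.array([-X[1],X[0]])
def box(p,c,ang,hx,hy):
    e=np.array([np.cos(ang),np.sin(ang)]);d=p-c;q=np.abs(np.stack([d@e,d@np.array([-e[1],e[0]])],-1))-[hx,hy]
    return np.hypot(*np.maximum(q,0).T)+np.minimum(q.max(-1),0)
circ=lambda p,c,r_:np.hypot(*(p-c).T)-r_
def border(t0,t1,h):
    a=np.linspace(t0,t1,20);b=np.linspace(-h,h,20)
    return np.r_[np.c_[a,a*0-h],np.c_[a,a*0+h],np.c_[b*0+t0,b],np.c_[b*0+t1,b]]
jar=np.array([618,-53.]);tin=np.array([745,-188.])
low=lambda p:np.minimum.reduce([circ(p,jar,30),circ(p,tin,32),box(p,np.array([381,-63.]),np.radians(81.7),75,52.5),box(p,O-47.5*X+170*Y,th,107.5,70)])
high=lambda p:np.minimum.reduce([circ(p,jar,30),circ(p,tin,32),circ(p,O,18),box(p,np.array([461,175.]),th,14,10)])
def clear(x,y,a,g):
    u=np.array([np.cos(a),np.sin(a)]);n=np.array([-u[1],u[0]])
    w=lambda q:np.array([x,y])+q[:,:1]*u+q[:,1:]*n
    F=w(border(g-12,g+12,46))
    return min(low(w(border(-20,180,22))).min(),low(F).min(),circ(F,O,4).min(),high(w(border(g-38,g+38,95))).min())
if __name__=="__main__":
  for g in (80,100,120):
    print(g,[(d,round(clear(*O,np.radians(d),g))) for d in range(-190,-120,5)])
  for g in (80,100,120):
    for af in (-180,-176,-172):
      S=(576,-230,-114);st=12.;da=6
      xs=[int(round((af-S[2])/da))]
      start=(0,0,0);goal=None;D={start:0};Pv={};H=[(0,start)];C={}
      def pose(k):return S[0]+k[0]*st,S[1]+k[1]*st,np.radians(S[2]+k[2]*da)
      def cl(k):
        if k not in C:C[k]=clear(*pose(k),g)
        return C[k]
      while H:
        d,k=heapq.heappop(H)
        if d>D[k]:continue
        x,y,a=pose(k)
        if np.hypot(x-O[0],y-O[1])<9 and abs(np.degrees(a)-af)<=3.1: goal=k;break
        for i in(-1,0,1):
         for j in(-1,0,1):
          for l in(-1,0,1):
            n=(k[0]+i,k[1]+j,k[2]+l)
            if n==k or abs(n[0])>20 or not -5<n[1]<32 or not -14<n[2]<6:continue
            c=cl(n)
            if c<4:continue
            nd=d+np.sqrt(i*i+j*j+l*l)*(1+(25/c)**2)
            if nd<D.get(n,1e9):D[n]=nd;Pv[n]=k;heapq.heappush(H,(nd,n))
      if goal is None:print(g,af,"none");continue
      k=goal;path=[k]
      while k!=start:k=Pv[k];path.append(k)
      path=path[::-1];print(g,af,"min",round(min(cl(k) for k in path)),len(path))
      if g==100:print([(int(pose(k)[0]),int(pose(k)[1]),int(S[2]+k[2]*da),int(cl(k))) for k in path])
E
python3 plan.py
```

```text
80 [(-190, 15), (-185, 18), (-180, 20), (-175, 11), (-170, -4), (-165, -10), (-160, -9), (-155, -16), (-150, -24), (-145, -28), (-140, -28), (-135, -22), (-130, -16), (-125, -10)]
100 [(-190, 7), (-185, 6), (-180, 15), (-175, 11), (-170, -4), (-165, -10), (-160, -9), (-155, -10), (-150, -8), (-145, -17), (-140, -25), (-135, -26), (-130, -19), (-125, -12)]
120 [(-190, -10), (-185, 0), (-180, 12), (-175, 11), (-170, -4), (-165, -10), (-160, -9), (-155, -10), (-150, -5), (-145, 3), (-140, -5), (-135, -13), (-130, -20), (-125, -28)]
80 -180 none
80 -176 none
80 -172 none
100 -180 none
100 -176 none
100 -172 none
120 -180 min 9 34
120 -176 min 9 33
120 -172 min 9 33
```

```bash
sed -i 's/for g in (80,100,120):\n    for/X/; s/for af in (-180,-176,-172)/for af in (-182,-179)/; s/if g==100:print/if 1:print/; s/  for g in (80,100,120):/  for g in (110,120,130):/' plan.py; sed -i 's/if c<4:/if c<5:/; s/(25\/c)\*\*2/(20\/c)**3/' plan.py; time python3 plan.py
```

```text
110 [(-190, -2), (-185, 3), (-180, 13), (-175, 11), (-170, -4), (-165, -10), (-160, -9), (-155, -10), (-150, -5), (-145, -7), (-140, -15), (-135, -23), (-130, -26), (-125, -22)]
120 [(-190, -10), (-185, 0), (-180, 12), (-175, 11), (-170, -4), (-165, -10), (-160, -9), (-155, -10), (-150, -5), (-145, 3), (-140, -5), (-135, -13), (-130, -20), (-125, -28)]
130 [(-190, -10), (-185, -1), (-180, 12), (-175, 11), (-170, -4), (-165, -10), (-160, -9), (-155, -10), (-150, -5), (-145, 4), (-140, 5), (-135, -3), (-130, -10), (-125, -18)]
110 -182 min 6 33
[(576, -230, -114, 112), (564, -218, -108, 122), (552, -206, -102, 113), (540, -194, -102, 103), (540, -182, -102, 95), (528, -170, -102, 86), (528, -158, -102, 80), (528, -146, -102, 71), (528, -134, -102, 62), (528, -122, -102, 53), (528, -110, -102, 46), (528, -98, -102, 40), (528, -86, -102, 36), (528, -74, -102, 34), (528, -62, -102, 34), (528, -50, -102, 36), (528, -38, -102, 35), (540, -26, -108, 30), (552, -14, -114, 24), (564, -2, -120, 20), (576, 10, -126, 15), (588, 10, -132, 12), (588, 10, -138, 9), (600, 10, -144, 9), (612, 22, -150
[... 3315 characters left out ...]
 103), (540, -182, -102, 95), (528, -170, -102, 86), (528, -158, -102, 80), (528, -146, -102, 71), (528, -134, -102, 62), (528, -122, -102, 53), (528, -110, -102, 46), (528, -98, -102, 40), (528, -86, -102, 36), (528, -74, -102, 34), (528, -62, -102, 34), (528, -50, -102, 36), (528, -38, -102, 35), (528, -26, -102, 32), (540, -14, -108, 28), (552, -2, -114, 25), (564, 10, -120, 22), (576, 22, -126, 21), (588, 22, -132, 20), (600, 34, -138, 17), (612, 34, -144, 15), (624, 34, -150, 13), (624, 34, -156, 10), (636, 46, -162, 14), (636, 58, -168, 19), (636, 58, -174, 20), (624, 46, -180, 20), (612, 46, -180, 18), (600, 46, -180, 14), (600, 58, -180, 9)]
real	0m32.656s
user	0m32.936s
sys	0m0.154s
```

```bash
cat > rows.py <<'E'
from h import *
from scipy.spatial.transform import Rotation as R
def cur():
    s=r.state(); w,x,y,z=s["orientation"]; M=R.from_quat([x,y,z,w]).as_matrix()
    return np.array(s["tcp_pos"]),M,s
def rows(wps,pose=None):
    """wps: (x,y,z,yaw of tool y deg, nrows); prints slide/twist in groups of 8"""
    p,M,s=cur(); 
    yaw=np.degrees(np.arctan2(M[1,1],M[0,1])); print("now",p.round(1),round(yaw,1),"z-axis",M[:,2].round(4),s["time_s"],"op",round(s["opening"],1))
    S=[];T=[]
    for x,y,z,a,n in wps:
        p0=p.copy();y0=yaw;d=(a-y0+180)%360-180
        if abs(d)>175: d=a-y0
        for i in range(1,n+1):
            tp=p0+(np.array([x,y,z])-p0)*i/n; ta=y0+d*i/n
            t=R.align_vectors([[0,0,-1]],[[0,0,-1]])[0] # unused tilt
            sl=np.round(M.T@(tp-p)/250,3); k=round(-(ta-yaw)/180,3)
            p=p+M@(sl*250); yaw-=k*180; ar=np.radians(yaw)
            yv=np.array([np.cos(ar),np.sin(ar),0]);zv=np.array([0,0,-1.]);M=np.c_[np.cross(yv,zv),yv,zv]
            S.append(sl.tolist());T.append([0,0,k])
    for i in range(0,len(S),8): print("slide",S[i:i+8],"\ntwist",T[i:i+8])
E
sed -i '/unused tilt/d' rows.py
python3 -c "
from rows import *
rows([(525,-344,150,-24,24)])"
```

```text
now [258.2 569.2 226.7] 65.6 z-axis [ 0.  0. -1.] 2.1 op 91.9
slide [[-0.103, -0.12, 0.013], [-0.111, -0.113, 0.013], [-0.118, -0.106, 0.012], [-0.125, -0.098, 0.013], [-0.131, -0.09, 0.013], [-0.137, -0.08, 0.013], [-0.141, -0.072, 0.013], [-0.146, -0.063, 0.012]] 
twist [[0, 0, np.float64(0.021)], [0, 0, np.float64(0.02)], [0, 0, np.float64(0.021)], [0, 0, np.float64(0.021)], [0, 0, np.float64(0.021)], [0, 0, np.float64(0.02)], [0, 0, np.float64(0.021)], [0, 0, np.float64(0.021)]]
slide [[-0.149, -0.053, 0.013], [-0.153, -0.042, 0.013], [-0.155, -0.034, 0.013], [-0.157, -0.022, 0.012], [-0.158, -0.013, 0.013], [-0.158, -0.002, 0.013], [-0.159, 0.008, 0.013], [-0.157, 0.019, 0.013]] 
twist [[0, 0, np.float64(0.021)], [0, 0, np.float64(0.02)], [0, 0, np.float64(0.021)], [0, 0, np.float64(0.021)], [0, 0, np.float64(0.021)], [0, 0, np.float64(0.02)], [0, 0, np.float64(0.021)], [0, 0, np.float64(0.021)]]
slide [[-0.156, 0.028, 0.012], [-0.154, 0.039, 0.013], [-0.151, 0.049, 0.013], [-0.147, 0.058, 0.013], [-0.143, 0.068, 0.013], [-0.139, 0.078, 0.012], [-0.133, 0.085, 0.013], [-0.128, 0.095, 0.013]] 
twist [[0, 0, np.float64(0.021)], [0, 0, np.float64(0.02)], [0, 0, np.float64(0.021)], [0, 0, np.float64(0.021)], [0, 0, np.float64(0.021)], [0, 0, np.float64(0.02)], [0, 0, np.float64(0.021)], [0, 0, np.float64(0.021)]]
```

Call:
{"api": "apply_moves", "payload": {"slide": [[-0.103, -0.12, 0.01], [-0.11, -0.113, 0.01], [-0.118, -0.106, 0.01], [-0.125, -0.098, 0.01], [-0.13, -0.09, 0.01], [-0.137, -0.08, 0.01], [-0.14, -0.072, 0.01], [-0.146, -0.063, 0.01]], "twist": [[0, 0, 0.021], [0, 0, 0.021], [0, 0, 0.021], [0, 0, 0.021], [0, 0, 0.021], [0, 0, 0.021], [0, 0, 0.021], [0, 0, 0.021]], "gripper": -1}}

```text
time_s: 3.1
tcp_pos: [346.0, 263.7, 206.9]
orientation: [0.0, 0.46, 0.888, 0.0]
ft_force: [0.6, 0.5, 0.3]
opening: 91.8
gripper_force: 0.0
```

Call:
{"api": "apply_moves", "payload": {"slide": [[-0.15, -0.053, 0.01], [-0.153, -0.042, 0.01], [-0.155, -0.034, 0.01], [-0.157, -0.022, 0.01], [-0.158, -0.013, 0.01], [-0.158, -0.002, 0.01], [-0.158, 0.008, 0.01], [-0.157, 0.018, 0.01]], "twist": [[0, 0, 0.021], [0, 0, 0.021], [0, 0, 0.021], [0, 0, 0.021], [0, 0, 0.021], [0, 0, 0.021], [0, 0, 0.021], [0, 0, 0.021]]}}

```text
time_s: 4.1
tcp_pos: [432.0, -41.4, 186.9]
orientation: [0.0, 0.676, 0.737, 0.0]
ft_force: [0.7, 0.2, 0.3]
opening: 91.7
gripper_force: 0.0
```

Call:
{"api": "apply_moves", "payload": {"slide": [[-0.156, 0.028, 0.012], [-0.154, 0.039, 0.012], [-0.15, 0.05, 0.012], [-0.147, 0.058, 0.012], [-0.143, 0.068, 0.012], [-0.139, 0.078, 0.012], [-0.133, 0.085, 0.012], [-0.128, 0.095, 0.012]], "twist": [[0, 0, 0.021], [0, 0, 0.021], [0, 0, 0.021], [0, 0, 0.021], [0, 0, 0.021], [0, 0, 0.02], [0, 0, 0.02], [0, 0, 0.02]]}}

```text
time_s: 5.1
tcp_pos: [516.8, -346.9, 162.6]
orientation: [-0.0, 0.842, 0.54, 0.0]
ft_force: [1.0, -0.1, 0.7]
opening: 91.8
gripper_force: 0.0
```

```bash
sed -i 's/T.append(\[0,0,k\])/T.append([0,0,float(k)])/' rows.py; python3 -c "
from rows import *
print(r.state()['q'])
rows([(525.3,-344.3,30,-23.7,5),(525.3,-344.3,3,-23.7,3)])"
```

```text
[ 0.05344375  0.5545824   0.68799147  1.69789351 -0.40003216  1.03409735
  0.44564552]
now [ 516.8 -346.9  162.6] -24.7 z-axis [ 3.e-04  2.e-04 -1.e+00] 5.1 op 91.8
slide [[0.005, 0.005, 0.106], [0.004, 0.006, 0.106], [0.005, 0.005, 0.106], [0.005, 0.005, 0.106], [0.004, 0.006, 0.106], [0.0, -0.0, 0.036], [0.0, -0.0, 0.036], [0.0, -0.0, 0.036]] 
twist [[0, 0, -0.001], [0, 0, -0.001], [0, 0, -0.001], [0, 0, -0.001], [0, 0, -0.001], [0, 0, -0.0], [0, 0, -0.0], [0, 0, -0.0]]
```

Call:
{"api": "apply_moves", "payload": {"slide": [[0.005, 0.005, 0.106], [0.005, 0.005, 0.106], [0.005, 0.005, 0.106], [0.005, 0.005, 0.106], [0.005, 0.005, 0.106], [0, 0, 0.036], [0, 0, 0.036], [0, 0, 0.034]], "twist": [[0, 0, -0.001], [0, 0, -0.001], [0, 0, -0.001], [0, 0, -0.001], [0, 0, -0.001], [0, 0, 0], [0, 0, 0], [0, 0, 0]]}}

```text
time_s: 6.1
tcp_pos: [525.0, -343.0, 4.0]
orientation: [0.001, 0.837, 0.547, 0.0]
ft_force: [0.8, -1.1, -0.4]
opening: 91.8
gripper_force: 0.0
```

Call:
{"api": "apply_moves", "payload": {"slide": [[0, 0, 0], [0, 0, 0], [0, 0, 0], [0, 0, 0], [0, 0, 0], [0, 0, 0]], "twist": [[0, 0, 0], [0, 0, 0], [0, 0, 0], [0, 0, 0], [0, 0, 0], [0, 0, 0]], "gripper": 1, "grip_force": 20}}

```text
time_s: 6.85
tcp_pos: [524.6, -342.6, 3.8]
orientation: [0.0, 0.837, 0.547, 0.0]
ft_force: [-0.8, -0.4, 1.1]
opening: 44.2
gripper_force: 20.0
```

```bash
python3 - <<'E'
from m import *
c=cam("top");s=cam("side")
for n in ("top","side"):
    print(n,[(np.round(d["at"],1).tolist(),round(d["p"],2),unproj(c if n=="top" else s,d["at"],18)[0].round(1).tolist()) for d in nets.tip_of(n,"spot")])
print(rect(c,mask(c,(0,0,120),(180,90,255),(336,206,346,215)),18)[1], r.state()["tcp_pos"])
a=c["color"][150:300,280:430]; b=s["color"][200:350,240:390]
cv2.imwrite("pics/grasp.png",cv2.resize(np.hstack([a,b]),(800,400),interpolation=cv2.INTER_CUBIC))
E
```

```text
top [([382.4, 113.5], 0.94, [837.2, -345.1, 18.0]), ([340.0, 214.3], 0.87, [565.6, -229.6, 18.0]), ([269.2, 129.5], 0.48, [788.2, -44.0, 18.0])]
side [([410.8, 232.9], 0.8, [818.8, -351.7, 18.0])]
[ 576.21027 -230.95358] [ 524.60286663 -342.63628457    3.82042124]
```

View pics/grasp.png

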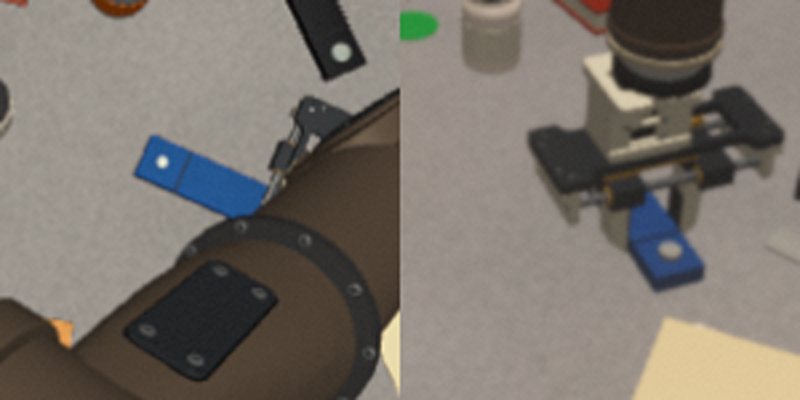

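Good grasp: the pads read 44.2 mm on the blue bar, and both the spot and the screw are visible. Next I'll check the path at the actual grip offset (124 mm) and generate the rows.

```bash
cat > path.py <<'E'
from plan import *; from rows import *
G=124
W=[(540,-190,-102,5),(528,-150,-102,4),(528,-26,-102,11),(564,8,-120,5),(588,26,-132,4),(612,33,-144,4),(626,38,-152,3),(636,46,-162,3),(637,53,-170,3),(622,50,-178,3),(602.5,55,-178,5)]
tc=lambda x,y,a:(x+G*np.cos(np.radians(a)),y+G*np.sin(np.radians(a)))
if __name__=="__main__":
    q=[(*tc(576,-230,-113.7),-113.7)]+[(*tc(x,y,a),a) for x,y,a,n in W]
    for A,B in zip(q,q[1:]):
        o=[]
        for f in np.linspace(0,1,7)[1:]:
            x,y,a=np.array(A)+f*(np.array(B)-np.array(A)); a=np.radians(a)
            o.append(round(clear(x-G*np.cos(a),y-G*np.sin(a),a,G),1))
        print(np.round(B).tolist(),min(o),o[-1])
    rows([(*tc(x,y,a),3.8,a+90,n) for x,y,a,n in W[:3]])
E
python3 path.py
```

```text
[514.0, -311.0, -102.0] 102.7 102.7
[502.0, -271.0, -102.0] 74.2 74.2
[502.0, -147.0, -102.0] 32.9 32.9
[502.0, -99.0, -120.0] 25.3 25.3
[505.0, -66.0, -132.0] 17.4 17.4
[512.0, -40.0, -144.0] 10.3 10.3
[517.0, -20.0, -152.0] 6.2 6.2
[518.0, 8.0, -162.0] 6.3 8.5
[515.0, 31.0, -170.0] 9.9 18.9
[498.0, 46.0, -178.0] 11.8 17.8
[479.0, 51.0, -178.0] 17.7 17.7
now [ 524.6 -342.6    3.8] -23.7 z-axis [ 2.e-04  0.e+00 -1.e+00] 7.05 op 43.8
slide [[0.02, -0.018, 0.0], [0.02, -0.017, 0.0], [0.021, -0.016, 0.0], [0.022, -0.015, 0.0], [0.022, -0.014, 0.0], [0.037, -0.02, 0.0], [0.036, -0.02, 0.0], [0.037, -0.02, 0.0]] 
twist [[0, 0, -0.013], [0, 0, -0.013], [0, 0, -0.013], [0, 0, -0.013], [0, 0, -0.013], [0, 0, 0.0], [0, 0, 0.0], [0, 0, 0.0]]
slide [[0.036, -0.02, 0.0], [0.044, -0.009, 0.0], [0.044, -0.01, 0.0], [0.044, -0.009, 0.0], [0.045, -0.01, 0.0], [0.044, -0.009, 0.0], [0.044, -0.009, 0.0], [0.044, -0.01, 0.0]] 
twist [[0, 0, 0.0], [0, 0, 0.0], [0, 0, 0.0], [0, 0, 0.0], [0, 0, 0.0], [0, 0, 0.0], [0, 0, 0.0], [0, 0, 0.0]]
slide [[0.044, -0.009, 0.0], [0.044, -0.009, 0.0], [0.044, -0.01, 0.0], [0.045, -0.009, 0.0]] 
twist [[0, 0, 0.0], [0, 0, 0.0], [0, 0, 0.0], [0, 0, 0.0]]
```

Call:
{"api": "apply_moves", "payload": {"slide": [[0.02, -0.018, 0], [0.02, -0.017, 0], [0.021, -0.016, 0], [0.022, -0.015, 0], [0.022, -0.014, 0], [0.037, -0.02, 0], [0.036, -0.02, 0], [0.037, -0.02, 0]], "twist": [[0, 0, -0.013], [0, 0, -0.013], [0, 0, -0.013], [0, 0, -0.013], [0, 0, -0.013], [0, 0, 0], [0, 0, 0], [0, 0, 0]]}}

```text
time_s: 8.05
tcp_pos: [505.0, -280.6, 3.8]
orientation: [0.0, 0.777, 0.629, 0.0]
ft_force: [1.5, -2.4, 1.8]
opening: 44.0
gripper_force: 20.0
```

Call:
{"api": "apply_moves", "payload": {"slide": [[0.036, -0.02, 0], [0.044, -0.01, 0], [0.044, -0.01, 0], [0.044, -0.01, 0], [0.044, -0.01, 0], [0.044, -0.01, 0], [0.044, -0.009, 0], [0.044, -0.009, 0]], "twist": [[0, 0, 0], [0, 0, 0], [0, 0, 0], [0, 0, 0], [0, 0, 0], [0, 0, 0], [0, 0, 0], [0, 0, 0]]}}

```text
time_s: 9.05
tcp_pos: [501.5, -191.9, 3.8]
orientation: [0.0, 0.777, 0.629, 0.0]
ft_force: [-0.7, -3.1, 3.3]
opening: 43.8
gripper_force: 20.0
```

```bash
python3 - <<'E'
from path import *
rows([(*tc(x,y,a),3.8,a+90,n) for x,y,a,n in [(528,-26,-102,4)]+W[3:7]])
E
```

```text
now [ 501.5 -191.9    3.8] -12.0 z-axis [ 1.e-04 -1.e-04 -1.e+00] 9.05 op 43.8
slide [[0.044, -0.009, -0.0], [0.043, -0.008, -0.0], [0.044, -0.009, -0.0], [0.044, -0.008, -0.0], [0.037, -0.008, -0.0], [0.037, -0.011, -0.0], [0.036, -0.013, -0.0], [0.036, -0.015, -0.0]] 
twist [[0, 0, 0.0], [0, 0, 0.0], [0, 0, 0.0], [0, 0, 0.0], [0, 0, 0.02], [0, 0, 0.02], [0, 0, 0.02], [0, 0, 0.02]]
slide [[0.034, -0.017, -0.0], [0.03, -0.014, -0.0], [0.03, -0.016, -0.0], [0.028, -0.017, -0.0], [0.028, -0.018, -0.0], [0.024, -0.013, -0.0], [0.023, -0.014, -0.0], [0.023, -0.015, -0.0]] 
twist [[0, 0, 0.02], [0, 0, 0.017], [0, 0, 0.016], [0, 0, 0.017], [0, 0, 0.017], [0, 0, 0.017], [0, 0, 0.016], [0, 0, 0.017]]
slide [[0.022, -0.016, -0.0], [0.021, -0.017, -0.0], [0.019, -0.019, -0.0], [0.019, -0.019, -0.0]] 
twist [[0, 0, 0.016], [0, 0, 0.015], [0, 0, 0.015], [0, 0, 0.015]]
```

Call:
{"api": "apply_moves", "payload": {"slide": [[0.044, -0.009, 0], [0.043, -0.008, 0], [0.044, -0.009, 0], [0.044, -0.008, 0], [0.037, -0.008, 0], [0.037, -0.011, 0], [0.036, -0.013, 0], [0.036, -0.015, 0]], "twist": [[0, 0, 0], [0, 0, 0], [0, 0, 0], [0, 0, 0], [0, 0, 0.02], [0, 0, 0.02], [0, 0, 0.02], [0, 0, 0.02]]}}

```text
time_s: 10.05
tcp_pos: [501.8, -108.9, 3.7]
orientation: [-0.0, 0.85, 0.526, -0.0]
ft_force: [0.2, -3.5, 5.6]
opening: 43.9
gripper_force: 20.0
```

Call:
{"api": "apply_moves", "payload": {"slide": [[0.034, -0.017, 0], [0.03, -0.014, 0], [0.03, -0.016, 0], [0.028, -0.017, 0], [0.028, -0.018, 0], [0.024, -0.013, 0], [0.023, -0.014, 0], [0.023, -0.015, 0]], "twist": [[0, 0, 0.02], [0, 0, 0.017], [0, 0, 0.016], [0, 0, 0.017], [0, 0, 0.017], [0, 0, 0.017], [0, 0, 0.016], [0, 0, 0.017]]}}

```text
time_s: 11.05
tcp_pos: [509.3, -46.7, 3.7]
orientation: [-0.0, 0.943, 0.333, -0.0]
ft_force: [-2.3, -3.9, 7.7]
opening: 44.1
gripper_force: 20.0
```

```bash
python3 - <<'E'
from path import *
rows([(*tc(x,y,a),3.8,a+90,n) for x,y,a,n in [(612,33,-144,1)]+W[6:]])
c=cam("top");s=cam("side")
a=c["color"][100:330,160:390]; b=s["color"][110:310,120:360]
cv2.imwrite("pics/mid.png",np.hstack([cv2.resize(a,(400,400)),cv2.resize(b,(400,400))]))
E
```

```text
now [509.3 -46.7   3.7] -51.2 z-axis [-9.e-04 -1.e-04 -1.e+00] 11.05 op 44.1
slide [[0.025, -0.015, -0.0], [0.021, -0.018, -0.0], [0.019, -0.018, -0.0], [0.019, -0.019, -0.0], [0.019, -0.032, -0.0], [0.018, -0.033, -0.0], [0.015, -0.034, -0.0], [0.006, -0.031, -0.0]] 
twist [[0, 0, 0.016], [0, 0, 0.015], [0, 0, 0.015], [0, 0, 0.014], [0, 0, 0.019], [0, 0, 0.018], [0, 0, 0.019], [0, 0, 0.015]]
slide [[0.004, -0.032, -0.0], [0.003, -0.032, -0.0], [-0.019, -0.023, -0.0], [-0.02, -0.021, -0.0], [-0.02, -0.021, -0.0], [-0.016, -0.005, -0.0], [-0.015, -0.004, -0.0], [-0.016, -0.005, -0.0]] 
twist [[0, 0, 0.015], [0, 0, 0.014], [0, 0, 0.015], [0, 0, 0.015], [0, 0, 0.015], [0, 0, -0.0], [0, 0, -0.0], [0, 0, -0.0]]
slide [[-0.015, -0.004, -0.0], [-0.016, -0.005, -0.0]] 
twist [[0, 0, -0.0], [0, 0, -0.0]]
```

View pics/mid.png

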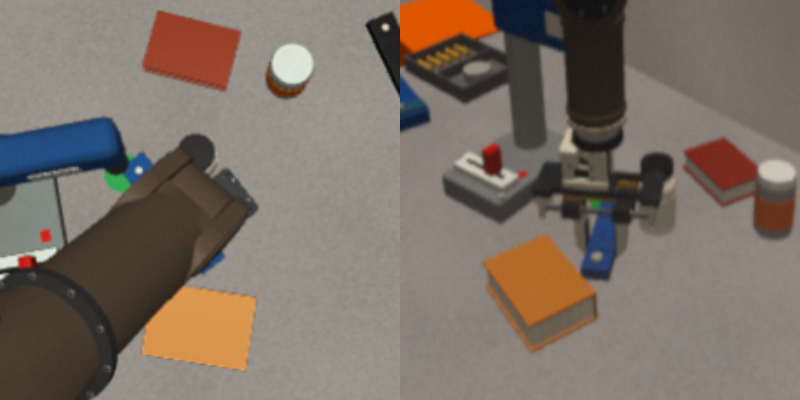

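The top view shows the bar's spot end at about (140,165) in the crop, just short of the bit. The jar at (197,150) is undisturbed and the tan ledger is clear. I'll continue through the narrow part.

Call:
{"api": "apply_moves", "payload": {"slide": [[0.025, -0.015, 0], [0.021, -0.018, 0], [0.019, -0.018, 0], [0.019, -0.019, 0]], "twist": [[0, 0, 0.016], [0, 0, 0.015], [0, 0, 0.015], [0, 0, 0.014]]}}

```text
time_s: 11.65
tcp_pos: [516.3, -20.6, 3.7]
orientation: [0.0, 0.97, 0.242, -0.001]
ft_force: [-2.9, -5.3, 7.8]
opening: 43.7
gripper_force: 20.0
```

Call:
{"api": "apply_moves", "payload": {"slide": [[0.019, -0.032, 0], [0.018, -0.033, 0], [0.015, -0.034, 0]], "twist": [[0, 0, 0.019], [0, 0, 0.018], [0, 0, 0.019]]}}

```text
time_s: 12.02
tcp_pos: [518.1, 7.5, 3.7]
orientation: [0.0, 0.988, 0.156, -0.0]
ft_force: [-0.4, -4.5, 5.8]
opening: 43.8
gripper_force: 20.0
```

```bash
python3 - <<'E'
from path import *
rows([(*tc(x,y,a),3.8,a+90,n) for x,y,a,n in W[8:]]); print(r.state()["q"])
c=cam("top");s=cam("side")
a=c["color"][100:330,160:390]; b=s["color"][110:310,120:360]
cv2.imwrite("pics/mid2.png",np.hstack([cv2.resize(a,(400,400)),cv2.resize(b,(400,400))]))
E
```

```text
now [518.1   7.5   3.7] -72.1 z-axis [-5.e-04 -4.e-04 -1.e+00] 12.025 op 43.8
slide [[0.006, -0.032, -0.0], [0.004, -0.032, -0.0], [0.003, -0.032, -0.0], [-0.019, -0.023, -0.0], [-0.02, -0.021, -0.0], [-0.021, -0.021, -0.0], [-0.015, -0.004, -0.0], [-0.016, -0.005, -0.0]] 
twist [[0, 0, 0.015], [0, 0, 0.014], [0, 0, 0.015], [0, 0, 0.015], [0, 0, 0.015], [0, 0, 0.015], [0, 0, -0.0], [0, 0, -0.0]]
slide [[-0.015, -0.004, -0.0], [-0.015, -0.005, -0.0], [-0.016, -0.004, -0.0]] 
twist [[0, 0, -0.0], [0, 0, -0.0], [0, 0, -0.0]]
[-0.67496251  0.71398809  0.81411462  2.08979243 -0.831581    0.69947284
 -0.55916449]
```

View pics/mid2.png

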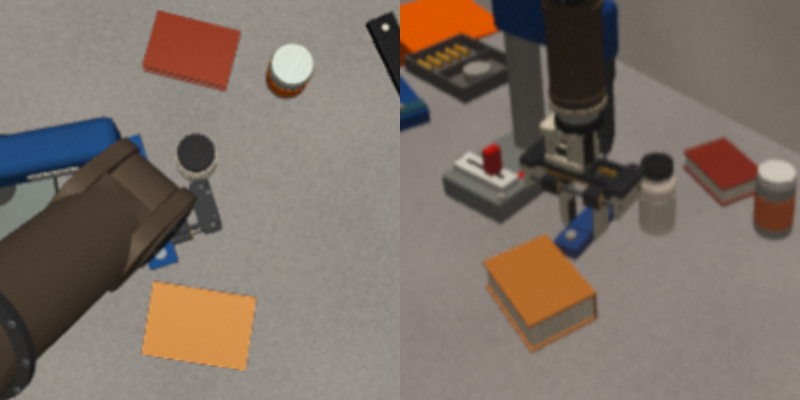

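The jar and both ledgers are in place and clear, at (197,155), (197,325) and (192,50) in the crop. The wrist is close to the drill head, so I'll bring x back earlier.

```bash
python3 - <<'E'
from path import *
V=[(629,52,-170,4),(618,52,-178,4),(602.5,55,-178,4)]
for x,y,a,n in [(632,48,-166,0)]+V: print(tc(x,y,a),round(clear(x,y,np.radians(a),G),1))
rows([(*tc(x,y,a),3.8,a+90,n) for x,y,a,n in V])
E
```

```text
(np.float64(511.68332994177644), np.float64(18.001684945641202)) 13.4
(np.float64(506.8838386264862), np.float64(30.467625969300645)) 10.8
(np.float64(494.0755374496321), np.float64(47.67246240888986)) 19.2
(np.float64(478.5755374496321), np.float64(50.67246240888986)) 17.7
now [518.3   8.6   3.7] -72.0 z-axis [-5.e-04  4.e-04 -1.e+00] 12.125 op 43.8
slide [[-0.004, -0.024, -0.0], [-0.005, -0.025, -0.0], [-0.006, -0.024, -0.0], [-0.006, -0.023, -0.0], [-0.01, -0.019, -0.0], [-0.01, -0.019, -0.0], [-0.011, -0.019, -0.0], [-0.012, -0.018, -0.0]] 
twist [[0, 0, 0.011], [0, 0, 0.011], [0, 0, 0.011], [0, 0, 0.012], [0, 0, 0.011], [0, 0, 0.011], [0, 0, 0.011], [0, 0, 0.011]]
slide [[-0.015, -0.003, -0.0], [-0.016, -0.004, -0.0], [-0.015, -0.003, -0.0], [-0.015, -0.004, -0.0]] 
twist [[0, 0, -0.0], [0, 0, -0.0], [0, 0, -0.0], [0, 0, -0.0]]
```

Call:
{"api": "apply_moves", "payload": {"slide": [[-0.004, -0.024, 0], [-0.005, -0.025, 0], [-0.006, -0.024, 0], [-0.006, -0.023, 0], [-0.01, -0.019, 0], [-0.01, -0.019, 0], [-0.011, -0.019, 0], [-0.012, -0.018, 0]], "twist": [[0, 0, 0.011], [0, 0, 0.011], [0, 0, 0.011], [0, 0, 0.012], [0, 0, 0.011], [0, 0, 0.011], [0, 0, 0.011], [0, 0, 0.011]]}}

```text
time_s: 13.12
tcp_pos: [494.1, 46.8, 3.7]
orientation: [-0.0, 1.0, 0.017, 0.0]
ft_force: [2.2, -1.7, 3.6]
opening: 44.0
gripper_force: 20.0
```

Call:
{"api": "apply_moves", "payload": {"slide": [[-0.015, -0.003, 0], [-0.016, -0.004, 0], [-0.015, -0.003, 0], [-0.015, -0.004, 0], [0, 0, 0]], "twist": [[0, 0, 0], [0, 0, 0], [0, 0, 0], [0, 0, 0], [0, 0, 0]]}}

```text
time_s: 13.75
tcp_pos: [478.2, 49.5, 3.7]
orientation: [-0.0, 1.0, 0.018, -0.0]
ft_force: [0.4, -1.2, 5.9]
opening: 43.5
gripper_force: 20.0
```

```bash
python3 - <<'E'
from path import *
rows([(*tc(602.5,55,-178),3.8,-88,1)])
s=cam("side");c=cam("top")
d=s["color"][185:265,195:275]; e=c["color"][170:250,200:280]
print("tip exp",proj(s,[603.1,56.5,30]),"spot exp",proj(s,[603.1,56.5,18]))
cv2.imwrite("pics/place.png",cv2.resize(np.hstack([d,e]),(800,400),interpolation=cv2.INTER_CUBIC))
E
```

```text
now [478.2  49.5   3.7] -87.9 z-axis [-9.e-04  5.e-04 -1.e+00] 13.75 op 43.5
slide [[0.002, -0.004, -0.0]] 
twist [[0, 0, 0.0]]
tip exp [[243.14280482 200.11939635]] spot exp [[243.31530931 203.7286415 ]]
```

View pics/place.png

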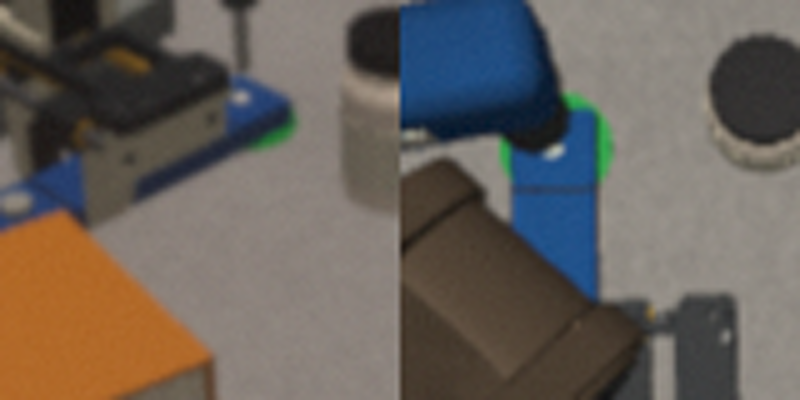

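The spot at side pixel (242.8,204.6) is slightly nearer the camera than expected (243.4,203.6). I'll measure the remaining error.

```bash
python3 - <<'E'
from path import *
s=cam("side");V=s["color"].astype(float).min(2)
def cen(win,img):
    l,t,R_,b=win; a=img[t:b,l:R_]; w=np.clip(a-np.median(a)-25,0,None); yy,xx=np.mgrid[t:b,l:R_]; return np.array([(w*xx).sum(),(w*yy).sum()])/w.sum()
p=cen((238,201,248,209),V); print(p,unproj(s,p,18)[0].round(1))
print(V[190:206,239:249].astype(int))
for t in ([243.5,199.6],[243.2,199.2],[243.1,200.1]): print(unproj(s,t,30)[0].round(1))
print([(d["at"],d["p"]) for d in nets.tip_of("side","spot")],[(d["at"],d["p"]) for d in nets.tip_of("side","bit_tip")])
E
```

```text
[242.98247978 203.67385445] [602.6  57.4  18. ]
[[127 123  99  71  66  90 117 127 124 127]
 [128 121  99  73  67  91 112 123 127 125]
 [125 121 104  78  67  85 115 125 125 125]
 [126 123 106  79  67  87 111 124 125 126]
 [128 122 106  76  69  86 114 122 126 125]
 [125 122 108  80  68  80 109 119 125 127]
 [112 117 111  81  65  79 109 122 125 126]
 [ 85 102 107  83  65  78 109 124 126 125]
 [ 56  80  99  86  70  88 112 120 125 124]
 [ 45  64  97  91  87 100 119 122 123 124]
 [ 32  51  76  74  73  91 107 121 124 123]
 [ 33  46  59  54  54  57  73  95 107 119]
 [ 38  55  63  66  63  54  50  59  74  92]
 [ 55  69  94 111 120  89  56  46  47  56]
 [ 70  82 109 136 144 117  69  43  38  42]
 [ 77  78  85 111 117  91  57  41  40  39]]
[605.7  58.   30. ]
[606.6  60.4  30. ]
[603.1  56.7  30. ]
[([244.3, 205.3], 0.69), ([410.6, 228.0], 0.67), ([273.1, 221.1], 0.58)] [([240.6, 201.3], 0.71)]
```

Call:
{"api": "apply_moves", "payload": {"slide": [[0.005, -0.004, 0], [0, 0, 0], [0, 0, 0]], "twist": [[0, 0, 0], [0, 0, 0], [0, 0, 0]]}}

```text
time_s: 14.38
tcp_pos: [478.2, 49.5, 3.7]
orientation: [0.0, 1.0, 0.017, -0.001]
ft_force: [-4.3, -4.2, 13.0]
opening: 43.9
gripper_force: 20.0
```

Call:
{"api": "apply_moves", "payload": {"slide": [[0, 0, 0], [0, 0, 0], [0, 0, 0], [0, 0, 0]], "twist": [[0, 0, 0], [0, 0, 0], [0, 0, 0], [0, 0, 0]], "gripper": -0.4}}

```text
time_s: 14.88
tcp_pos: [480.1, 50.6, 3.6]
orientation: [-0.0, 1.0, 0.018, -0.0]
ft_force: [0.7, -0.0, -0.3]
opening: 64.3
gripper_force: 0.0
```

```bash
cat > chk.py <<'E'
from path import *
acc=[]
for _ in range(4):
    s=cam("side");acc.append(s["color"].astype(float).min(2))
V=np.mean(acc,0)
yy,xx=np.mgrid[202:207,240:246]; w=np.clip(V[202:207,240:246]-65,0,None); w[0]=0; p=np.array([(w*xx).sum(),(w*yy).sum()])/w.sum()
yy=np.arange(240,247); d=np.clip(120-V[191:197,240:247],0,None).sum(0); print("spot px",p.round(2),unproj(s,p,18)[0].round(1),"shaft col",(d*yy).sum()/d.sum())
print(V[198:207,239:248].astype(int))
P,M,st=cur(); print(P.round(1),st["opening"],st["time_s"],np.round(st["ft_force"],1))
E
python3 chk.py
```

```text
spot px [242.43 203.97] [600.4  57.2  18. ] shaft col 242.8337830545062
[[ 46  66  92  84  72  84 109 122 123]
 [ 37  54  86  89  86 102 117 122 123]
 [ 32  45  70  72  74  90 109 119 123]
 [ 32  45  58  53  51  58  75  92 109]
 [ 45  59  71  65  61  54  50  57  74]
 [ 61  73  93 111 117  91  56  42  45]
 [ 71  83 103 134 144 114  66  43  39]
 [ 75  72  80 109 115  90  57  40  38]
 [ 76  64  53  60  61  53  43  38  38]]
[480.2  50.5   3.7] 64.00665809571134 15.075 [ 0.8 -0.2 -0.4]
```

Stiction held the bar during that nudge, and the tool only moved on release. I'll regrip and nudge again, using the measured TCP to see when the bar moves.

Call:
{"api": "apply_moves", "payload": {"slide": [[0, 0, -0.004], [0, 0, 0], [0, 0, 0], [0, 0, 0]], "twist": [[0, 0, 0], [0, 0, 0], [0, 0, 0], [0, 0, 0]], "gripper": 1}}

```text
time_s: 15.58
tcp_pos: [480.2, 50.4, 4.8]
orientation: [-0.0, 1.0, 0.018, 0.0]
ft_force: [-1.7, -0.2, 1.7]
opening: 43.8
gripper_force: 20.0
```

Call:
{"api": "apply_moves", "payload": {"slide": [[0.008, -0.002, 0], [0, 0, 0], [0, 0, 0]], "twist": [[0, 0, 0], [0, 0, 0], [0, 0, 0]]}}

```text
time_s: 15.95
tcp_pos: [480.8, 50.6, 4.7]
orientation: [-0.0, 1.0, 0.018, -0.001]
ft_force: [-5.3, -1.0, 9.2]
opening: 44.2
gripper_force: 20.0
```

```bash
python3 chk.py
```

```text
spot px [242.45 203.95] [600.5  57.3  18. ] shaft col 242.7703761755486
[[ 41  51  67  69  67  82 108 121 123]
 [ 34  40  62  76  81  94 113 119 123]
 [ 31  38  53  63  68  76  89 107 119]
 [ 34  45  58  53  50  49  57  73  98]
 [ 47  57  75  73  69  57  47  49  64]
 [ 63  71  90 117 123 100  64  42  42]
 [ 71  84 103 131 145 118  70  43  38]
 [ 73  77  82 102 111  91  57  40  38]
 [ 72  70  57  55  59  51  42  39  38]]
[480.8  50.6   4.7] 43.81516827795914 16.15 [-4.8 -1.4  7.9]
```

Call:
{"api": "apply_moves", "payload": {"slide": [[0.01, -0.001, 0], [0, 0, 0], [0, 0, 0]], "twist": [[0, 0, 0], [0, 0, 0], [0, 0, 0]]}}

```text
time_s: 16.52
tcp_pos: [483.3, 51.0, 4.8]
orientation: [-0.0, 1.0, 0.018, -0.001]
ft_force: [-5.3, -0.4, 9.3]
opening: 44.1
gripper_force: 20.0
```

```bash
python3 chk.py
```

```text
spot px [243.08 203.65] [602.9  57.3  18. ] shaft col 242.60863309352519
[[ 37  35  42  56  65  83 109 122 123]
 [ 33  32  42  66  76  86 104 116 122]
 [ 31  32  45  63  68  66  76  91 108]
 [ 36  42  56  64  59  52  49  56  72]
 [ 53  60  70  83  92  89  69  48  47]
 [ 66  71  84 108 134 138 105  61  42]
 [ 70  77  76  97 129 132  97  56  41]
 [ 69  78  64  64  83  82  62  45  39]
 [ 62  74  63  48  48  47  41  38  38]]
[483.3  51.1   4.8] 44.021468688097414 16.725 [-5.2 -0.9  8.8]
```

The spot is now at about (243.45,203.5) and the ideal is about (243.2,203.5), so it's within about 1 mm. I'll release and lift straight up.

Call:
{"api": "apply_moves", "payload": {"slide": [[0, 0, 0], [0, 0, 0], [0, 0, 0], [0, 0, -0.03], [0, 0, -0.06], [0, 0, -0.12], [0, 0, -0.16], [0, 0, -0.16]], "twist": [[0, 0, 0], [0, 0, 0], [0, 0, 0], [0, 0, 0], [0, 0, 0], [0, 0, 0], [0, 0, 0], [0, 0, 0]], "gripper": -0.4}}

```text
time_s: 17.73
tcp_pos: [484.4, 51.0, 139.3]
orientation: [0.0, 1.0, 0.018, 0.0]
ft_force: [0.1, 0.5, -0.3]
opening: 64.4
gripper_force: 0.0
```

```bash
python3 chk.py; python3 - <<'E'
from path import *
c=cam("top"); h=cv2.resize(c["color"][165:275,190:300],(400,400),interpolation=cv2.INTER_CUBIC); s=cam("side"); g=cv2.resize(s["color"][180:260,200:280],(400,400),interpolation=cv2.INTER_CUBIC)
cv2.imwrite("pics/rel.png",np.hstack([h,g]))
rows([(461,175,145,-78.6,6),(461,175,64,-78.6,5)])
E
```

```text
spot px [243.4  203.58] [603.8  57.   18. ] shaft col 242.87060950413223
[[120 121 112  86  70  82 107 120 122]
 [119 120 114  94  81  84 101 115 119]
 [118 105  88  72  67  66  73  88 105]
 [ 89  71  55  49  52  51  50  56  71]
 [ 55  46  50  72  86  87  67  49  46]
 [ 40  38  67 117 139 137 104  61  42]
 [ 37  37  59 108 132 129  95  57  40]
 [ 39  38  45  67  82  83  63  45  37]
 [ 39  39  39  42  46  45  41  38  37]]
[484.9  51.7 138.2] 64.14303518634239 17.925 [0.1 0.1 0. ]
now [484.1  51.6 136.9] -87.9 z-axis [-8.e-04  3.e-04 -1.e+00] 18.025 op 63.9
slide [[-0.012, -0.083, -0.005], [-0.01, -0.083, -0.006], [-0.008, -0.083, -0.005], [-0.006, -0.084, -0.005], [-0.003, -0.083, -0.006], [-0.001, -0.084, -0.005], [-0.0, -0.0, 0.065], [-0.0, -0.0, 0.064]] 
twist [[0, 0, -0.009], [0, 0, -0.008], [0, 0, -0.009], [0, 0, -0.009], [0, 0, -0.008], [0, 0, -0.009], [0, 0, 0.0], [0, 0, 0.0]]
slide [[-0.0, -0.0, 0.065], [-0.0, -0.0, 0.065], [-0.0, -0.0, 0.065]] 
twist [[0, 0, 0.0], [0, 0, 0.0], [0, 0, 0.0]]
```

View pics/rel.png

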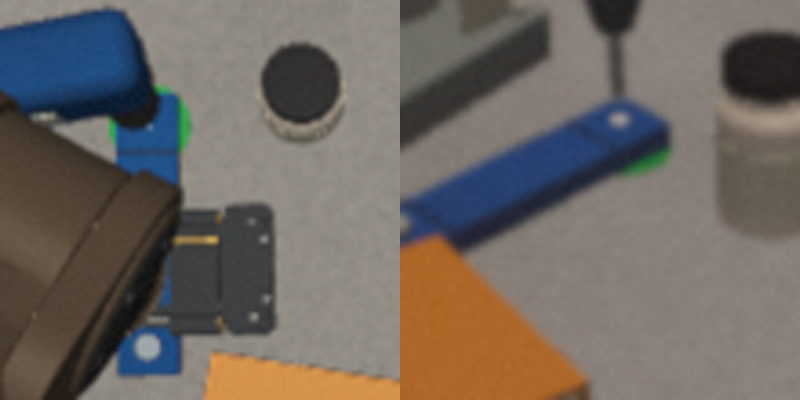

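The bar lies flat with the spot at side pixel (243.4,203.55). That is 0.9 mm from the pad centre in the same camera, right below the bit. The jar and ledger are untouched. Next is the lock grip.

Call:
{"api": "apply_moves", "payload": {"slide": [[-0.012, -0.083, -0.005], [-0.01, -0.083, -0.006], [-0.008, -0.083, -0.005], [-0.006, -0.083, -0.005], [-0.003, -0.083, -0.005], [-0.001, -0.083, -0.005], [0, 0, 0], [0, 0, 0]], "twist": [[0, 0, -0.009], [0, 0, -0.008], [0, 0, -0.009], [0, 0, -0.009], [0, 0, -0.008], [0, 0, -0.009], [0, 0, 0], [0, 0, 0]], "gripper": -0.6}}

```text
time_s: 19.02
tcp_pos: [461.7, 173.6, 144.9]
orientation: [0.0, 0.995, 0.099, -0.0]
ft_force: [0.3, 0.4, 0.9]
opening: 73.3
gripper_force: 0.0
```

```bash
python3 - <<'E'
from path import *
rows([(461,175,64,-78.6,6)])
c=cam("top"); h=cv2.resize(c["color"][150:320,90:260],(400,400),interpolation=cv2.INTER_CUBIC); s=cam("side"); g=cv2.resize(s["color"][120:240,120:240],(400,400),interpolation=cv2.INTER_CUBIC)
print(proj(s,[[461,175,145],[461,175,90]]))
cv2.imwrite("pics/lock.png",np.hstack([h,g]))
E
```

```text
now [461.7 173.6 144.9] -78.6 z-axis [-1.e-04 -6.e-04 -1.e+00] 19.025 op 73.3
slide [[-0.0, -0.001, 0.054], [-0.001, -0.001, 0.054], [0.0, -0.001, 0.054], [-0.0, -0.001, 0.054], [-0.0, -0.001, 0.054], [-0.001, -0.001, 0.053]] 
twist [[0, 0, -0.0], [0, 0, -0.0], [0, 0, -0.0], [0, 0, -0.0], [0, 0, -0.0], [0, 0, -0.0]]
[[172.80954668 165.91550811]
 [175.26895018 183.84872555]]
```

View pics/lock.png

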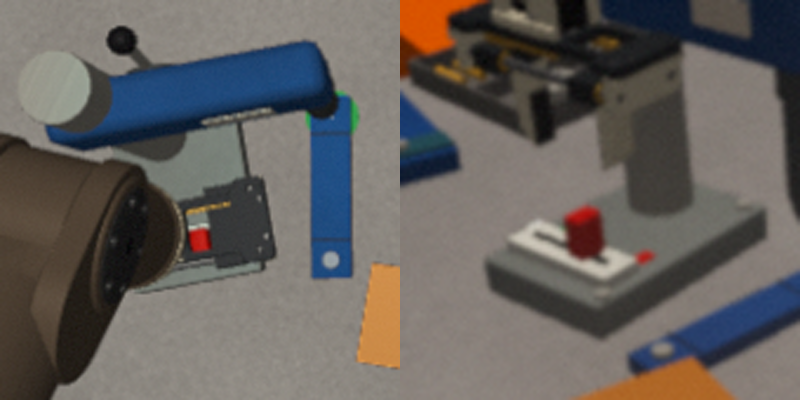

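The fingers straddle the red grip along its track: the fingers are at (540,115) and (615,140) in the crop, with the grip at (585,230) below. The bar is lying still. I'll descend, grip it and slide.

Call:
{"api": "apply_moves", "payload": {"slide": [[0, -0.001, 0.054], [-0.001, -0.001, 0.054], [0, -0.001, 0.054], [0, -0.001, 0.054], [0, -0.001, 0.054], [-0.001, -0.001, 0.053], [0, 0, 0], [0, 0, 0]], "twist": [[0, 0, 0], [0, 0, 0], [0, 0, 0], [0, 0, 0], [0, 0, 0], [0, 0, 0], [0, 0, 0], [0, 0, 0]]}}

```text
time_s: 20.12
tcp_pos: [461.2, 175.6, 64.4]
orientation: [-0.0, 0.995, 0.099, 0.0]
ft_force: [-0.3, -0.2, 0.5]
opening: 73.3
gripper_force: 0.0
```

Call:
{"api": "apply_moves", "payload": {"slide": [[0, 0, 0], [0, 0, 0], [0, 0, 0], [0, 0, 0], [0, 0, 0], [0, 0, 0]], "twist": [[0, 0, 0], [0, 0, 0], [0, 0, 0], [0, 0, 0], [0, 0, 0], [0, 0, 0]], "gripper": 1, "grip_force": 15}}

```text
time_s: 20.88
tcp_pos: [461.0, 175.9, 64.2]
orientation: [-0.0, 0.995, 0.1, -0.0]
ft_force: [-0.5, 0.4, 0.0]
opening: 20.0
gripper_force: 15.0
```

Call:
{"api": "apply_moves", "payload": {"slide": [[0, -0.03, 0], [0, -0.03, 0], [0, -0.03, 0]], "twist": [[0, 0, 0], [0, 0, 0], [0, 0, 0]]}}

```text
time_s: 21.25
tcp_pos: [456.5, 198.3, 64.3]
orientation: [0.0, 0.995, 0.1, 0.0]
ft_force: [1.3, -2.0, 1.2]
opening: 19.8
gripper_force: 15.0
```

Gripped at 20 mm and sliding with a small force. I'll continue to the stop.

Call:
{"api": "apply_moves", "payload": {"slide": [[0, -0.03, 0], [0, -0.03, 0], [0, -0.03, 0], [0, -0.03, 0]], "twist": [[0, 0, 0], [0, 0, 0], [0, 0, 0], [0, 0, 0]]}}

```text
time_s: 21.75
tcp_pos: [450.6, 227.6, 64.2]
orientation: [0.0, 0.995, 0.099, 0.0]
ft_force: [1.5, -1.7, 0.6]
opening: 19.9
gripper_force: 15.0
```

Call:
{"api": "apply_moves", "payload": {"slide": [[0, -0.03, 0], [0, -0.03, 0], [0, -0.01, 0], [0, 0, 0]], "twist": [[0, 0, 0], [0, 0, 0], [0, 0, 0], [0, 0, 0]]}}

```text
time_s: 22.25
tcp_pos: [448.9, 236.3, 64.3]
orientation: [0.005, 0.995, 0.096, 0.001]
ft_force: [6.9, -30.4, -2.4]
opening: 26.0
gripper_force: 15.0
```

The force rose to 30 N and the grip stopped, about 59 mm from where it started. The mark positions imply it began about 11 mm into its travel, so this fits the end stop. I'll release, lift and check.

Call:
{"api": "apply_moves", "payload": {"slide": [[0, 0.01, 0], [0, 0.02, 0], [0, 0, 0], [0, 0, 0], [0, 0, 0]], "twist": [[0, 0, 0], [0, 0, 0], [0, 0, 0], [0, 0, 0], [0, 0, 0]], "gripper": -0.6}}

```text
time_s: 22.88
tcp_pos: [448.5, 237.4, 64.3]
orientation: [-0.0, 0.995, 0.1, -0.0]
ft_force: [0.5, -0.4, 0.0]
opening: 70.8
gripper_force: 0.0
```

Call:
{"api": "apply_moves", "payload": {"slide": [[0, 0, -0.04], [0, 0, -0.08], [0, 0, -0.12], [0, 0, -0.12], [0, 0, 0]], "twist": [[0, 0, 0], [0, 0, 0], [0, 0, 0], [0, 0, 0], [0, 0, 0]]}}

```text
time_s: 23.5
tcp_pos: [449.9, 237.4, 156.4]
orientation: [-0.001, 0.995, 0.1, 0.002]
ft_force: [-0.2, 0.4, 0.4]
opening: 73.6
gripper_force: 0.0
```

```bash
python3 - <<'E'
from path import *; from m import mask,rect
c=cam("top");s=cam("side")
def rep(n,P):
    d=np.array(P)[:2]-O; print(n,np.round(P,1),"drill xy",round(d@X,1),round(d@Y,1))
for n,k in (("top",c),("side",s)):
    for d in nets.tip_of(n,"lock_top")[:2]: rep(n+str(round(d["p"],2)),unproj(k,d["at"],90)[0])
rep("side red mask z70",rect(s,mask(s,(0,150,60),(8,255,255),(140,165,185,205)),70)[1])
m=mask(s,(0,150,60),(8,255,255),(130,160,190,210)); n,l,st,ce=cv2.connectedComponentsWithStats(m); print(st[1:].tolist(),ce[1:].round(1).tolist())
for y in (135,146,195,205): print(y,proj(s,[*(O-115*X+y*Y),70]).round(1),proj(s,[*(O-115*X+y*Y),90]).round(1))
print(proj(s,[*(O-115*X+110*Y),49]),proj(s,[*(O-115*X+230*Y),49]))
rows([(461,175,145,-78.6,1)])
E
python3 chk.py | head -1
```

```text
side0.54 [445.2 234.3  90. ] drill xy -118.8 206.8
side red mask z70 [451.1 237.4] drill xy -112.4 208.7
[[156, 177, 11, 15, 115]] [[161.2, 183.7]]
135 [[178.8 191.2]] [[178.  184.9]]
146 [[176.  190.1]] [[175.2 183.8]]
195 [[163.8 185.3]] [[162.9 179.1]]
205 [[161.4 184.4]] [[160.4 178.2]]
[[186.11434557 200.35091719]] [[156.4610757  188.39348852]]
now [448.  236.9 153.7] -78.6 z-axis [-1.e-03 -4.e-04 -1.e+00] 23.7 op 73.4
slide [[0.002, 0.253, 0.035]] 
twist [[0, 0, 0.0]]
spot px [243.4  203.59] [603.8  56.9  18. ] shaft col 242.87712314225053
```

```bash
python3 - <<'E'
from path import *; from m import mask
s=cam("side");c=cam("top")
old=dict(s);old["color"]=cv2.imread("pics/side0.png"); ct=dict(c);ct["color"]=cv2.imread("pics/top0.png")
for n,k in (("old",old),("new",s)):
    m=mask(k,(0,150,60),(8,255,255),(145,160,184,200)); N,l,st,ce=cv2.connectedComponentsWithStats(m); i=1+st[1:,4].argmax()
    ys=[y for y in np.arange(100,240,.5)]; q=np.array([proj(s,[*(O-115*X+y*Y),70])[0,0] for y in ys]); print(n,st[i],ce[i],"y_d",ys[np.abs(q-ce[i][0]).argmin()])
    # white track extent, world coords at z=49
for n,k,bx in (("side",old,(140,170,205,215)),("top",ct,(140,235,200,275))):
    m=mask(k,(0,0,165),(180,60,255),bx); N,l,st,ce=cv2.connectedComponentsWithStats(m); 
    P=unproj(k,np.argwhere(m>0)[:,::-1],49)[:,:2]-O; a=P@Y;b=P@X; ok=np.abs(b+115)<25
    print(n,ok.sum(),"track y",np.percentile(a[ok],[0.5,2,98,99.5]).round(1),"x",np.percentile(b[ok],[2,98]).round(1))
# dark slot in top view
g=cv2.cvtColor(ct["color"],cv2.COLOR_BGR2GRAY); print([(y,int(g[tuple(np.round(proj(ct,[*(O-115*X+y*Y),49])[0,::-1]).astype(int))])) for y in range(105,245,4)])
g=cv2.cvtColor(s["color"],cv2.COLOR_BGR2GRAY); print([(y,int(g[tuple(np.round(proj(s,[*(O-115*X+y*Y),49])[0,::-1]).astype(int))])) for y in range(105,245,4)])
E
```

```text
old [170 182  10  15 121] [174.8677686  188.98347107] y_d 150.5
new [156 177  11  14 118] [161.16949153 183.61864407] y_d 206.0
side 156 track y [112.5 113.3 228.6 230.7] x [-132.8  -97.1]
top 505 track y [110.7 112.1 226.6 227.7] x [-131.8  -94.2]
[(105, 118), (109, 95), (113, 200), (117, 202), (121, 201), (125, 101), (129, 75), (133, 44), (137, 32), (141, 40), (145, 28), (149, 51), (153, 77), (157, 76), (161, 67), (165, 64), (169, 76), (173, 44), (177, 35), (181, 24), (185, 65), (189, 37), (193, 29), (197, 66), (201, 44), (205, 36), (209, 73), (213, 63), (217, 183), (221, 195), (225, 197), (229, 199), (233, 105), (237, 129), (241, 128)]
[(105, 99), (109, 160), (113, 181), (117, 190), (121, 185), (125, 165), (129, 102), (133, 91), (137, 105), (141, 87), (145, 106), (149, 92), (153, 91), (157, 104), (161, 89), (165, 108), (169, 96), (173, 102), (177, 114), (181, 89), (185, 108), (189, 96), (193, 106), (197, 130), (201, 73), (205, 61), (209, 35), (213, 38), (217, 38), (221, 37), (225, 43), (229, 54), (233, 93), (237, 123), (241, 128)]
```

The slot runs from 125 to 215 in drill y, so the stop is at about 205. The grip is at 206, so it is released. The spot hasn't moved and the gripper is clear. I'll hand it in after a quick check of the bystanders.

```bash
python3 - <<'E'
from h import *
s=cam("side")
for t in ("jar","tin","tan_ledger","red_ledger"): print(t,[(np.round(d["extent"]).astype(int).tolist(),round(d["p"],2)) for d in nets.recognise("side",t)][:1])
print(r.close_job())
E
```

```text
jar [([262, 186, 288, 224], 0.62)]
tin [([332, 190, 360, 233], 0.66)]
tan_ledger [([169, 229, 239, 288], 0.83)]
red_ledger [([287, 177, 334, 213], 0.85)]
the job is handed in; nothing more can be done
None
```

The job is handed in: the bar's white spot lies about 1 mm from directly under the bit tip, the red lock grip was then slid to its green-mark end stop, and the ledgers, jar and tin did not move.

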